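# Free the slide holder: park the chamber, then hold the sprung stage clamp open

### The arm

A 6-joint arm with a two-finger parallel gripper is mounted at the origin on the work surface. World frame = base frame: x ahead of the robot, y to its left, z up, the work surface at z = 0. Lengths are in mm, angles in rad, forces in N, time in s.
With the tool pointing down it reaches from about 350 to 775 mm from the base axis. Payload 5.5 kg.
Tool frame: the origin (TCP) lies at the very end of the fingers, on their centre line; the grasp point (between the pads) lies 19 mm behind it (bot.grip_depth is the distance from the TCP to the grasp point, in mm); z points along the fingers, y is the line along which they close (so a half turn about z gives the same grasp; the last joint's range is limited). The gripper opens to 85 mm and grips with 20 to 120 N. Pads are 22 mm wide; open, the fingers measure 114 mm over their backs; the gripper's body (76 mm by 85 mm) begins 54 mm behind the grasp point. The pads swing forward as they close: fully open they stand 13 mm farther back than shut.
Start: joints at [-1.244, 0.313, 0.046, 1.304, 0, 1.431], TCP at [258.771, -513.527, 231.323] pointing down, gripper open.
Joint ranges: [-2.76, 2.76], [-0.86, 1.69], [-1.03, 1.26], [-2.2, 2.34], [-1.47, 1.5], [-3.14, 3.14]. Speed limits (rad/s): [2.57, 2.57, 3.14, 3.14, 3.14, 3.14].

### API

Orientations are given as a unit quaternion [x, y, z, w].
In Python, from cell import bot, viewer gives the robot as it stands.
- The arm moves only by the tool jog_arm, never from a script. Its argument "steps" is a list of rows, each a list of 3 entries, a list of its own where there are three numbers: the shift along the tool's x, y, z in cm, then the turn, a rotation vector about the tool's x, y, z in rad, then the opening in per cent of the stroke, from 0 (shut) to 100 (fully open). A call has 1 to 5 rows; each row is the pose to reach, as a shift and turn from the pose commanded when the call began, along the tool's axes at that moment; what a row does not reach only later rows make up. A row lasts 1/10 s, in which the tool goes at most 50 mm and 8.59 degrees, less where a joint would pass 70% of its speed; a pose out of reach is approached as far as the arm can. A call with a gripper value outside its range is refused whole. The fingers move at their own pace and stop on an object; "newtons" is the grip in N (left out, the last holds). Time passes only in rows, so rows that repeat a pose let the fingers close. It gives the time, the measured TCP pose, the force, the opening and the grip force at its end, in the units of the state.
- bot.state(): the state, without advancing time (a new reading comes with each control period).
- viewer.read_camera(name): name is "side" or "top"; returns a dict with "image" (480x640x3 uint8, red, green, blue), "fx", "fy", "cx", "cy" (pixels), "origin" and "rotation" of the camera in the world. Camera axes: x right, y down, z forward; pixel columns grow to the right and rows downward; lengths in mm; the calibration is good to about 2 mm. A picture is of the moment at which its call begins. There is no depth.
- bot.close_job(): hands the job in; it is judged then, once.
The state is a dict: "time": time; "joint_positions": joint angles; "dq": joint speeds; "joint_efforts": joint torques, N m; "tcp_pos": TCP position; "eef_rot": TCP orientation; "wrist_force": force on the tool from outside, world axes, zero at the start; "torque": the same for the moment, N m; "width": finger opening in mm; "grip_force": force on a finger pad.
Only numpy, scipy, OpenCV 4.12 (cv2) and the standard library are available. Lean on these libraries where they do the work, as an engineer would, in place of code of your own. Each camera call takes 0.05 s, during which the arm holds its last target. There are 200 camera calls.

### The job

The slide holder on the microscope stage plate has to come free for a colleague. Slide the round steel chamber out of the clamp arm's way and centre it on the blue mark, without lifting it off the stage; then push the red sprung clamp arm by its orange post, away from the slide holder, past its ratchet click until its pointer is well inside the green zone, and finish while still holding it there with the fingers (it springs back if you let go). Leave the slide holder, the oil bottle, the objective can and the mouse where they are.

Things in the scene. Friction and masses are not known exactly. Their poses are not given: they have to be found in the camera images.
- stage: fixed white stage plate, 240 (x) x 400 (y) x 30 mm, flat on the bench, top at height 30 mm, slightly turned. Origin: centre of its underside; x runs from the near long side to the far one, y to the left. Clamp pivot at (85, 70) mm, slide holder on the left, marks on the right, black pawl housing 26 mm high at x 63 to 107, y -33 to 20 mm.
- chamber: loose round steel incubation chamber, 80 mm in diameter, 28 mm high, 0.34 to 0.61 kg, with a black upright knob 18 mm in diameter and 28 mm tall in the middle of its top (chamber top 58 mm, knob top 86 mm above the bench when it stands on the stage). Origin: centre of its underside.
- chamber_knob (a point): middle of the chamber's knob, 14 mm above the top of the chamber, 42 mm above its underside; grip it from above, low on the knob (pushed high up, the chamber may tip)
- blue_mark: flat painted disc 92 mm in diameter on the stage's top, blue with a white ring: where the chamber must go. Origin: its centre, height 30 mm. It lies on the right-hand part of the stage, near or far.
- grey_mark: the same disc in grey: another mark, not wanted. It lies where the blue one does not.
- clamp_angle (a joint): arm angle, rad: 0 at rest (arm along the stage's -x), grows counter-clockwise from above as the post goes to the stage's -y; stop at 0.62. Needs 4 N at the post at first, 8 N at the stop, up to 6 N more over the ratchet tooth (0.1 to 0.35), which clicks past at about 0.35. Let go later, it springs back to its catch at about 0.35. Hold it in the green zone: 0.46 to 0.62.
- clamp: the red clamp arm with steel ratchet hub (34 mm radius). Bar 16 mm wide, its top 56 mm above the bench; the pointer ends 150 mm from the pivot, over a green arc on the stage (the chamber hides the arc at first). Origin: on the pivot axis at the stage's top; at rest its axes are parallel to the stage's, the bar along its own -x.
- clamp_pivot (a point): point on the arm's vertical pivot axis, 56 mm above the bench
- clamp_post (a point): middle of the upright orange push post, 120 mm from the pivot on the arm: 20 mm in diameter, reaching from 56 to 105 mm above the bench; this point is at 84 mm
- slide_holder: loose aluminium frame with two glass slides, 110 x 80 x 8 mm, lying on the left part of the stage beside the clamp; leave it. Origin: centre of its underside.
- oil_bottle: small amber bottle, 34 mm in diameter, 75 mm tall, standing left of the stage; leave it. Origin: centre of its underside.
- objective_can: clear round can with black foot, 48 mm in diameter, 62 mm tall, beyond the stage; leave it. Origin: centre of its underside.
- mouse: grey computer mouse, 100 x 58 x 30 mm, right of the stage; leave it. Origin: centre of its underside.

How it is judged (in metres and radians):
On the way, in this order (a step that is already met when the one before it is completed fails the run):
1. the chamber stands centred on the blue mark (horizontal distance between chamber and blue_mark below 0.015 m and height (world z) of chamber between 0.026 and 0.034 m and angle between chamber's own z axis and vertical below 0.06 rad and linear speed of chamber below 0.02 m/s), for 0.2 s.
2. the clamp arm is pushed back past its ratchet click (value of joint clamp_angle above 0.4 rad), for 0.1 s.
At the end, for the whole second after the job is handed in: the fingers hold the clamp arm at 0.45 rad or more (pointer in the green zone) with at least 2 N and it is still; the chamber stands flat on the stage, its centre within 15 mm of the blue mark's centre (all of step 1 and value of joint clamp_angle above 0.45 rad and velocity of joint clamp_angle between -0.05 and 0.05 rad/s and contact force between the fingers and clamp above 2 N); the arm keeps its last pose, push and grip.
It fails at once if the chamber is lifted off the stage (more than 8 mm), tipped or pushed off it (height (world z) of chamber above 0.038 m or angle between chamber's own z axis and vertical above 0.2 rad or height (world z) of chamber below 0.022 m).
It fails at once if the slide holder, oil bottle, objective can or mouse is moved by more than 20 mm (distance of any of slide_holder, oil_bottle, objective_can, mouse from where it was at the start of the episode above 0.02 m).
It fails at once if the oil bottle or objective can is knocked over (angle between any of oil_bottle, objective_can's own z axis and vertical above 0.5 rad).
It also fails if it takes over 48 s, if anything falls off the work surface, if the arm or the gripper's body presses on something with over 40 N, if the wrist force passes 120 N, or if a joint passes its speed limit or range.

## Working session

There is one attempt and no reset: what is moved stays moved. The work goes in short steps, Python scripts to look and compute and a tool call to move; the robot and the scene stay as the last step left them, time stands still between calls to the robot, and variables do not carry over. Pictures are saved under pics/ and viewed, at most 10 in all, crops included, and the job is handed in when it is done.

Besides the shell and the picture viewer there is one more tool, called after "Emit:" as name(argument=value, ...), one argument or row to a line, values as JSON. jog_arm: Moves the arm, as the interface text tells. Its arguments: {"type":"object","properties":{"steps":{"type":"array"},"newtons":{"type":"number"}},"required":["steps"]}

```bash
mkdir -p pics; ls
python3 - <<'E'
from cell import bot, viewer
import cv2, json
s=bot.state(); print(s)
for n in("top","side"):
    c=viewer.read_camera(n); cv2.imwrite(f"pics/{n}0.png",c["image"][:,:,::-1]); print(n,{k:v for k,v in c.items() if k!="image"})
E
```

```text
pics
{'time': 0.0, 'joint_positions': array([-1.24360055e+00,  3.14023971e-01,  4.49906263e-02,  1.30358952e+00,
       -1.25887648e-05,  1.43119762e+00]), 'dq': array([-0.00141904, -0.00127784,  0.00037751,  0.00037098,  0.00145785,
       -0.00106426]), 'joint_efforts': array([-8.00325670e-04, -4.80630684e+01,  2.98528951e+01,  1.94742030e-02,
       -1.46228958e-04, -5.04622349e-06]), 'tcp_pos': array([ 258.59091792, -513.01020131,  230.40021648]), 'eef_rot': array([ 9.72885876e-01,  2.31283889e-01, -9.18042471e-05, -9.08662754e-04]), 'wrist_force': array([ 0.77022311, -0.11983115,  0.17424638]), 'torque': array([ 0.01105266,  0.01783882, -0.0332564 ]), 'grip_force': 0.0, 'width': 85.64060723340279}
top {'fx': 582.8943208756668, 'fy': 582.8943208756668, 'cx': 316.4590090678287, 'cy': 232.86073360670224, 'origin': array([ 425.07989741,   42.34977029, 1135.70201837]), 'rotation': array([ 0.71226773, -0.69622455,  0.06057705, -0.06539478])}
side {'fx': 499.1425948105251, 'fy': 499.1425948105251, 'cx': 312.57504249822847, 'cy': 245.34074496644098, 'origin': array([123.67972245, 674.40004135, 774.60293898]), 'rotation': array([-0.28004608,  0.8633513 , -0.39780371,  0.13398106])}
```

View pics/top0.png

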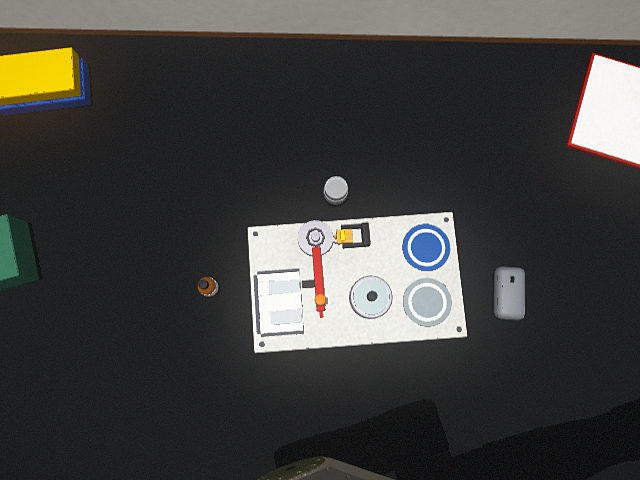

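View pics/side0.png

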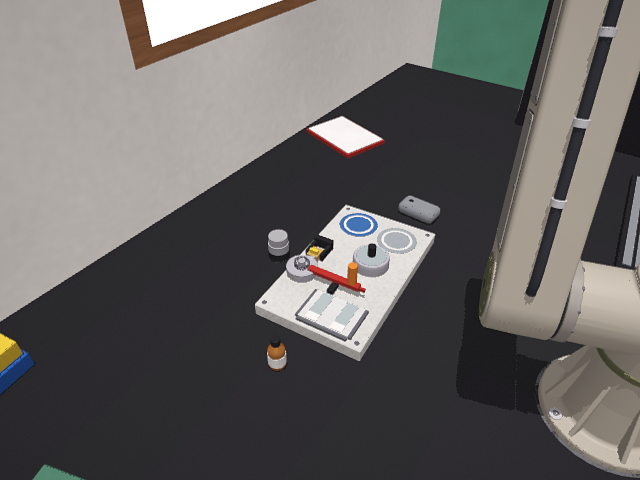

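The top view shows the blue mark at (426,247), grey mark at (427,301), knob at (372,296), post top at (320,300) and pivot at (316,238). The bottle, can and mouse are well clear of the work.

```bash
cat > h.py <<'E'
from cell import bot, viewer
import cv2, numpy as np
from scipy.spatial.transform import Rotation as R
def ray(c,u,v,z):
    d=R.from_quat(c["rotation"]).apply([(u-c["cx"])/c["fx"],(v-c["cy"])/c["fy"],1]); o=np.array(c["origin"])
    return (o+d*(z-o[2])/d[2])[:2]
def blob(c,lo,hi,box):
    x0,y0,x1,y1=box
    m=cv2.inRange(cv2.cvtColor(c["image"],cv2.COLOR_RGB2HSV)[y0:y1,x0:x1],lo,hi)
    k=max(cv2.findContours(m,cv2.RETR_EXTERNAL,cv2.CHAIN_APPROX_NONE)[0],key=cv2.contourArea)
    (u,v),_,_=e=cv2.minAreaRect(k); M=cv2.moments(k)
    return M["m10"]/M["m00"]+x0,M["m01"]/M["m00"]+y0,e[1]
BLUE=((100,100,60),(125,255,255)); ORANGE=((9,180,120),(20,255,255)); RED=((0,180,80),(6,255,255)); DARK=((0,0,0),(180,255,70))
E
python3 - <<'E'
from h import *
c=viewer.read_camera("top"); s=viewer.read_camera("side")
for n,m,b,z in [("blue",BLUE,(395,215,460,275),30),("post",ORANGE,(305,285,335,312),105),("knob",DARK,(358,283,386,310),86),("bar",RED,(300,240,340,325),56)]:
    u,v,e=blob(c,*m,b); print(n,round(u,1),round(v,1),np.round(e,1),ray(c,u,v,z).round(1))
for n,m,b,z in [("blue",BLUE,(330,205,385,240),30),("post",ORANGE,(342,258,362,290),84),("knob",DARK,(362,240,382,262),72)]:
    u,v,e=blob(s,*m,b); print("side",n,round(u,1),round(v,1),np.round(e,1),ray(s,u,v,z).round(1))
for q in [(316,237),(255.5,234),(446,220),(459,329),(262,344)]: print(q,ray(c,*q,58 if q[0]==316 else 30).round(1))
print(R.from_quat(bot.state()["eef_rot"]).as_matrix().round(3))
E
```

```text
blue 425.8 247.2 [46.7 46. ] [ 601. -158.]
post 319.8 299.0 [10. 10.] [492.6  42.9]
knob 367.9 297.7 [7.8 9.2] [498.1 -43.3]
bar 317.4 270.2 [47.9  7.7] [549.1  48.6]
side blue 358.2 224.2 [22. 37.] [ 602.6 -157.2]
side post 352.1 274.1 [ 9.1 22.3] [491.2  47.7]
side knob 371.5 250.0 [12.  7.] [504.4 -50.6]
(316, 237) [611.4  52.7]
(255.5, 234) [619.5 169.7]
(446, 220) [ 655.2 -197.5]
(459, 329) [ 447.7 -218.4]
(262, 344) [411.6 148.9]
[[ 0.893  0.45  -0.   ]
 [ 0.45  -0.893  0.001]
 [ 0.    -0.001 -1.   ]]
```

The knob is at about (502,-50) and the blue mark at (601.5,-158). The post is at (492,42) and the pivot at (611,53), with the stage yaw at 0.097. The tool's present closing line suits both the slide and the clamp push, so I'll keep this orientation.

Emit:
jog_arm(
  steps=[
    [[21,-15,4],[0,0,0],100],
    [[21,-15,4],[0,0,0],100],
    [[21,-15,4],[0,0,0],100],
    [[21,-15,4],[0,0,0],100],
    [[21,-15,4],[0,0,0],100],
  ],
)

```text
time: 0.7
tcp_pos: [374.1, -293.1, 192.7]
eef_rot: [0.973, 0.231, 0.0, 0.0]
wrist_force: [1.4, -1.2, 1.0]
width: 85.1
grip_force: 0.0
```

Emit:
jog_arm(
  steps=[
    [[18,-13,4],[0,0,0],100],
    [[18,-13,4],[0,0,0],100],
    [[18,-13,4],[0,0,0],100],
    [[18,-13,4],[0,0,0],100],
    [[18,-13,4],[0,0,0],100],
  ],
)

```text
time: 1.2
tcp_pos: [476.4, -94.3, 152.2]
eef_rot: [0.973, 0.233, -0.0, -0.001]
wrist_force: [-0.2, -0.5, -0.1]
width: 85.2
grip_force: 0.0
```

Emit:
jog_arm(
  steps=[
    [[4.2,-2.8,4],[0,0,0],100],
    [[4.2,-2.8,4],[0,0,0],100],
    [[4.2,-2.8,4],[0,0,0],100],
    [[4.2,-2.8,4],[0,0,0],100],
  ],
)

```text
time: 1.6
tcp_pos: [500.5, -54.3, 113.2]
eef_rot: [0.973, 0.231, -0.0, 0.0]
wrist_force: [0.4, -0.6, 0.1]
width: 85.7
grip_force: 0.0
```

Run:
```python
from h import *
c=viewer.read_camera("side"); cv2.imwrite("pics/s1.png",cv2.resize(c["image"][170:310,260:450,::-1],None,fx=4,fy=4)); print(bot.state()["tcp_pos"])
```

```text
[500.80204114 -54.77644317 113.65419153]
```

View pics/s1.png

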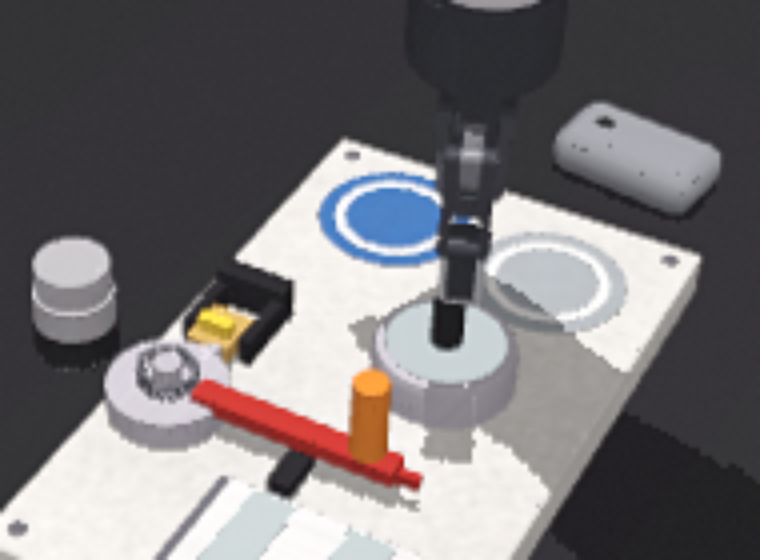

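The fingers straddle the knob in line (crop: knob (447,320), finger (462,270)). The TCP is about 4 mm short, so I'll correct that, descend and grip.

Emit:
jog_arm(
  steps=[
    [[0.4,-0.3,1.5],[0,0,0],100],
    [[0.4,-0.3,3.2],[0,0,0],100],
    [[0.4,-0.3,4.5],[0,0,0],100],
    [[0.4,-0.3,5.1],[0,0,0],100],
    [[0.4,-0.3,5.1],[0,0,0],100],
  ],
)

```text
time: 2.15
tcp_pos: [502.7, -50.4, 62.1]
eef_rot: [0.973, 0.23, -0.0, 0.0]
wrist_force: [-0.7, 0.5, 0.2]
width: 85.1
grip_force: 0.0
```

Emit:
jog_arm(
  steps=[
    [[0,0,0],[0,0,0],0],
    [[0,0,0],[0,0,0],0],
    [[0,0,0],[0,0,0],0],
    [[0,0,0],[0,0,0],0],
    [[0,0,0],[0,0,0],0],
  ],
  newtons=40,
)

```text
time: 2.65
tcp_pos: [503.7, -49.7, 62.6]
eef_rot: [0.973, 0.231, 0.0, 0.001]
wrist_force: [-0.2, -1.9, 1.3]
width: 16.4
grip_force: 38.9
```

Emit:
jog_arm(
  steps=[
    [[0,0,0],[0,0,0],0],
    [[0,0,0],[0,0,0],0],
    [[0,0,0],[0,0,0],0],
    [[0,0,0],[0,0,0],0],
    [[0,0,0],[0,0,0],0],
  ],
)

```text
time: 3.15
tcp_pos: [503.6, -49.7, 62.6]
eef_rot: [0.973, 0.231, 0.0, 0.001]
wrist_force: [0.1, -1.5, 5.7]
width: 16.6
grip_force: 39.1
```

Emit:
jog_arm(
  steps=[
    [[0.1,0.4,0],[0,0,0],0],
    [[0.35,1.2,0],[0,0,0],0],
    [[0.6,2.2,0],[0,0,0],0],
    [[0.9,3.3,0],[0,0,0],0],
    [[1.2,4.4,0],[0,0,0],0],
  ],
)

```text
time: 3.65
tcp_pos: [531.5, -80.6, 62.6]
eef_rot: [0.973, 0.232, -0.001, -0.003]
wrist_force: [-6.9, 7.6, 14.7]
width: 16.8
grip_force: 40.3
```

Emit:
jog_arm(
  steps=[
    [[0.3,1.1,0],[0,0,0],0],
    [[0.6,2.2,0],[0,0,0],0],
    [[0.9,3.3,0],[0,0,0],0],
    [[1.2,4.4,0],[0,0,0],0],
    [[1.5,5.5,0],[0,0,0],0],
  ],
)

```text
time: 4.15
tcp_pos: [569.9, -123.1, 62.6]
eef_rot: [0.973, 0.232, -0.001, -0.003]
wrist_force: [-6.7, 8.1, 13.4]
width: 16.4
grip_force: 40.2
```

Emit:
jog_arm(
  steps=[
    [[0.3,1.1,0],[0,0,0],0],
    [[0.6,2.2,0],[0,0,0],0],
    [[0.9,3.2,0],[0,0,0],0],
    [[1.1,3.9,0],[0,0,0],0],
    [[1.1,4.1,0],[0,0,0],0],
  ],
)

```text
time: 4.65
tcp_pos: [599.2, -155.2, 62.6]
eef_rot: [0.973, 0.232, -0.0, -0.002]
wrist_force: [-5.4, 8.5, 12.6]
width: 16.3
grip_force: 40.0
```

Run:
```python
from h import *
c=viewer.read_camera("side"); cv2.imwrite("pics/s2.png",cv2.resize(c["image"][170:310,260:450,::-1],None,fx=4,fy=4)); s=bot.state();print(s["tcp_pos"],s["wrist_force"])
```

```text
[ 599.21458423 -155.30551564   62.59785141] [-4.04261878  6.29418791 10.4290039 ]
```

View pics/s2.png

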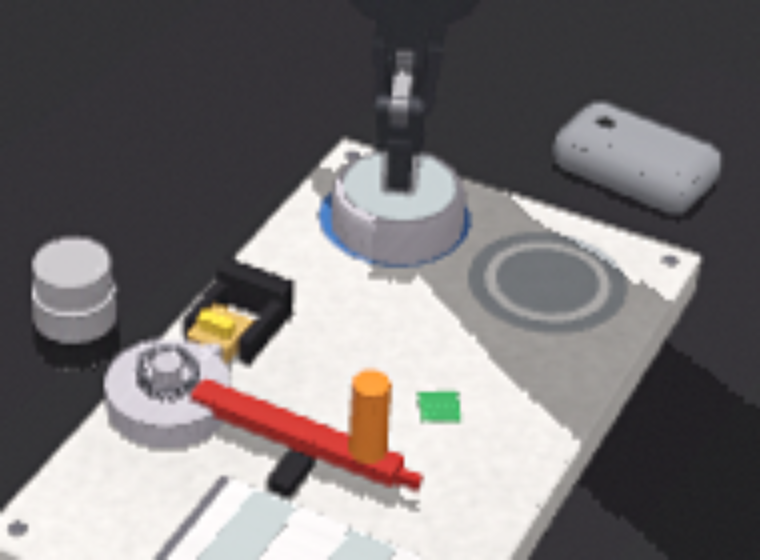

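The chamber stands on the blue mark, about 3 mm short (crop: chamber centre column 400, mark 394), and the green zone is now visible at (440,406). One nudge, then I'll release.

Emit:
jog_arm(
  steps=[
    [[0.15,0.2,0],[0,0,0],0],
    [[0.2,0.4,0],[0,0,0],0],
    [[0.2,0.4,0],[0,0,0],0],
    [[0.2,0.4,0],[0,0,0],0],
  ],
)

```text
time: 5.1
tcp_pos: [601.9, -157.6, 62.6]
eef_rot: [0.973, 0.232, -0.001, -0.002]
wrist_force: [-6.6, 5.6, 12.3]
width: 16.4
grip_force: 40.0
```

Emit:
jog_arm(
  steps=[
    [[0,0,0],[0,0,0],60],
    [[0,0,0],[0,0,0],60],
    [[0,0,0],[0,0,0],60],
    [[0,0,0],[0,0,0],60],
    [[0,0,0],[0,0,0],60],
  ],
)

```text
time: 5.6
tcp_pos: [603.5, -160.0, 61.7]
eef_rot: [0.973, 0.231, -0.0, -0.0]
wrist_force: [0.2, 0.0, 0.5]
width: 51.2
grip_force: 0.0
```

Emit:
jog_arm(
  steps=[
    [[0,0,-2],[0,0,0],60],
    [[0,0,-5],[0,0,0],60],
    [[0,0,-8],[0,0,0],60],
    [[0,0,-8],[0,0,0],60],
  ],
)

```text
time: 6.0
tcp_pos: [606.3, -161.1, 146.9]
eef_rot: [0.973, 0.231, 0.003, 0.002]
wrist_force: [-0.2, -0.6, 0.7]
width: 51.1
grip_force: 0.0
```

Emit:
jog_arm(
  steps=[
    [[-0.8,-23.1,0],[0,0,0],60],
    [[-0.8,-23.1,0],[0,0,0],60],
    [[-0.8,-23.1,0],[0,0,0],60],
    [[-0.8,-23.1,0],[0,0,0],60],
    [[-0.8,-23.1,0],[0,0,0],60],
  ],
)

```text
time: 6.5
tcp_pos: [489.8, 45.1, 141.4]
eef_rot: [0.973, 0.232, -0.001, -0.001]
wrist_force: [-0.2, 0.5, -0.0]
width: 51.5
grip_force: 0.0
```

Run:
```python
from h import *
c=viewer.read_camera("side"); cv2.imwrite("pics/s3.png",cv2.resize(c["image"][170:310,260:450,::-1],None,fx=4,fy=4)); s=bot.state();print(s["tcp_pos"])
u,v,e=blob(c,*BLUE,(330,195,385,240)); print(u,v)
```

```text
[487.54730953  47.87198144 141.32467612]
341.90666666666664 226.38666666666666
```

View pics/s3.png

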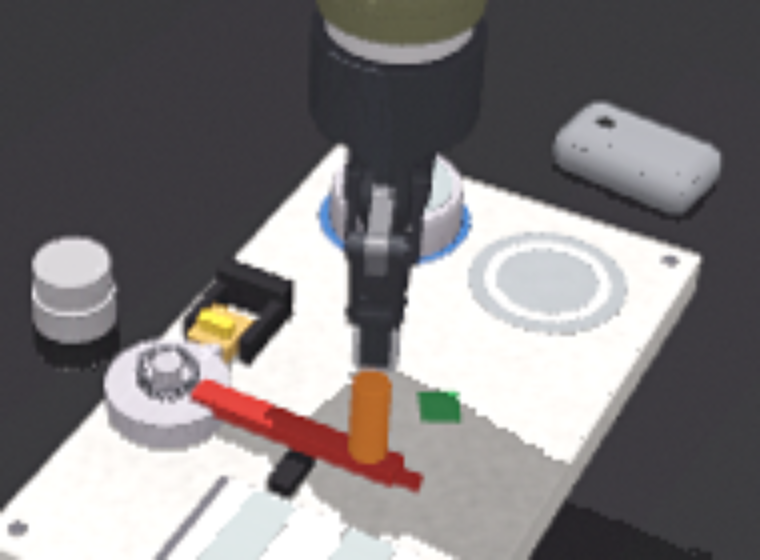

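The chamber sits on the blue mark (crop: ring visible all round, columns 319–471), and the gripper is over the post (370,400). Let it settle, then descend.

Emit:
jog_arm(
  steps=[
    [[0,0,0],[0,0,0],60],
    [[0,0,0],[0,0,0],60],
    [[0,0,0],[0,0,0],60],
  ],
)

```text
time: 6.85
tcp_pos: [493.2, 41.9, 141.8]
eef_rot: [0.973, 0.231, 0.0, 0.0]
wrist_force: [-0.4, -0.3, 0.7]
width: 51.5
grip_force: 0.0
```

Emit:
jog_arm(
  steps=[
    [[0,0,2],[0,0,0],60],
    [[0,0,4.5],[0,0,0],60],
    [[0,0,6.5],[0,0,0],60],
    [[0,0,7.3],[0,0,0],60],
    [[0,0,7.3],[0,0,0],60],
  ],
)

```text
time: 7.35
tcp_pos: [491.9, 42.0, 67.8]
eef_rot: [0.973, 0.231, -0.001, -0.0]
wrist_force: [0.6, -0.4, 0.7]
width: 51.1
grip_force: 0.0
```

Emit:
jog_arm(
  steps=[
    [[0,0,0],[0,0,0],0],
    [[0,0,0],[0,0,0],0],
    [[0,0,0],[0,0,0],0],
    [[0,0,0],[0,0,0],0],
    [[0,0,0],[0,0,0],0],
  ],
  newtons=40,
)

```text
time: 7.85
tcp_pos: [493.4, 42.6, 70.0]
eef_rot: [0.973, 0.231, 0.001, 0.0]
wrist_force: [0.0, -0.2, 5.6]
width: 18.7
grip_force: 39.2
```

Emit:
jog_arm(
  steps=[
    [[-0.2,0.5,0],[0,0,0],0],
    [[-0.4,1.1,0],[0,0,0],0],
    [[-0.55,1.8,0],[0,0,0],0],
    [[-0.7,2.5,0],[0,0,0],0],
    [[-0.76,3.1,0],[0,0,0],0],
  ],
)

```text
time: 8.35
tcp_pos: [497.2, 14.9, 69.7]
eef_rot: [0.972, 0.233, -0.001, -0.003]
wrist_force: [-8.5, 7.0, 13.6]
width: 18.8
grip_force: 40.7
```

Emit:
jog_arm(
  steps=[
    [[-0.04,0.8,0],[0,0,0],0],
    [[-0.04,1.6,0],[0,0,0],0],
    [[0.0,2.3,0],[0,0,0],0],
    [[0.1,3.0,0],[0,0,0],0],
    [[0.16,3.5,0],[0,0,0],0],
  ],
)

```text
time: 8.85
tcp_pos: [513.6, -17.4, 69.2]
eef_rot: [0.973, 0.232, -0.002, -0.002]
wrist_force: [-8.9, 6.0, 10.6]
width: 19.0
grip_force: 41.0
```

Emit:
jog_arm(
  steps=[
    [[0,0,0],[0,0,0],0],
    [[0,0,0],[0,0,0],0],
    [[0,0,0],[0,0,0],0],
    [[0,0,0],[0,0,0],0],
    [[0,0,0],[0,0,0],0],
  ],
)

```text
time: 9.35
tcp_pos: [513.4, -17.2, 69.2]
eef_rot: [0.973, 0.232, -0.002, -0.002]
wrist_force: [-10.1, 4.6, 11.9]
width: 18.9
grip_force: 41.1
```

Run:
```python
from h import *
c=viewer.read_camera("side"); s=bot.state();p=s["tcp_pos"];print(p,s["wrist_force"],"angle",np.arctan2(53.3-p[1],611.4-p[0])-.097)
t=viewer.read_camera("top")
cv2.imwrite("pics/s4.png",np.vstack([cv2.resize(c["image"][190:300,270:430,::-1],None,fx=2.7,fy=2.7),cv2.resize(t["image"][205:320,290:460,::-1],(432,292))]))
```

```text
[513.41011157 -17.16939306  69.20246572] [-9.1990548   4.28895429 11.7357173 ] angle 0.5264627906917695
```

View pics/s4.png

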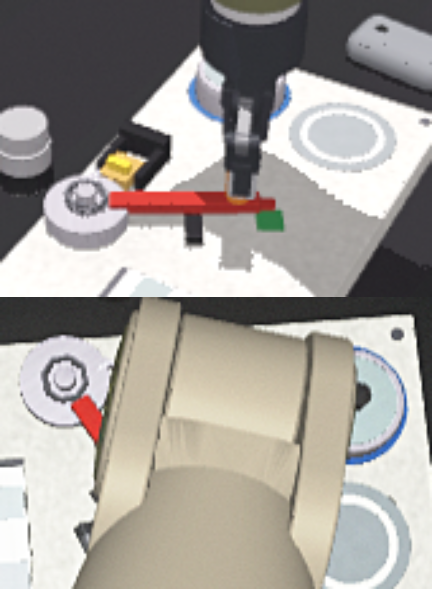

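The arm is held at about 0.53 rad with its pointer over the green zone (upper crop, (270,210)). The chamber is still on the blue mark (lower crop, right edge).

```bash
python3 -c "
from cell import bot
print(bot.close_job())"
```

```text
the job is handed in; nothing more can be done
None
```

I handed the job in at about 9.5 s, with the chamber on the blue mark (about 2 mm off centre by eye) and the fingers still gripping the clamp post at about 0.53 rad, inside the green zone; the hand-in gave no verdict.

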